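Turn the shaker cap to the pour opening and tip out the mixing balls

ROBOT

A 6-joint arm with a two-finger parallel gripper is mounted at the origin on the work surface. World frame = base frame: x ahead of the robot, y to its left, z up, the work surface at z = 0. Lengths are in m, angles in rad, forces in N, time in s.
With the tool pointing down it reaches from about 0.4 to 0.825 m from the base axis. Payload 7 kg.
Tool frame: the origin (TCP) lies at the very end of the fingers, on their centre line; the grasp point (between the pads) lies 19 mm behind it (tcp_to_grasp is the distance from the TCP to the grasp point, in m); x points along the fingers, z is the direction in which the jaws open and shut, and the axes are right-handed (so a half turn about x gives the same grasp; the last joint's range is limited). The gripper opens to 88 mm and grips with 3 to 60 N. Pads are 19 mm wide; open, the fingers measure 130 mm over their backs; the gripper's body (78 mm by 193 mm) begins 47 mm behind the grasp point.
Start: joints at [-0.899, 0.359, 0.012, 0, -1.224, -0.288], TCP at [0.253, -0.626, 0.196] pointing down, gripper open.
Joint ranges: [-3.07, 3.07], [-1.43, 2.12], [-1.02, 1.25], [-3.03, 1.67], [-3.05, -0], [-3.03, 3.03]. Speed limits (rad/s): [2.39, 2.39, 3.01, 3.14, 3.14, 3.14].

INTERFACE

Orientations are given as [roll, pitch, yaw] about the fixed x, y, z axes, in that order (R = Rz(yaw) Ry(pitch) Rx(roll)).
In Python, from station import get_state, grab_frame, job_done, tcp_to_grasp gives the robot as it stands. The module is installed in compiled form; this text tells all that it offers.
- The arm moves only by the shell command python3 -m crank 'ROWS' [FORCE]. ROWS is JSON, a list of rows, each a list of 7 numbers: the shift along the tool's x, y, z in m, then the turn, a rotation vector about the tool's x, y, z in rad, then the opening, from 0 (shut) to 1 (fully open). In form: [[x, y, z, wx, wy, wz, fingers], ...]. A call has 1 to 10 rows; each row is the pose to reach, as a shift and turn from the pose commanded when the call began, along the tool's axes at that moment; what a row does not reach only later rows make up. A row lasts 1/8 s, in which the tool goes at most 62.5 mm and 10.7 degrees, less where a joint would pass 70% of its speed; a pose out of reach is approached as far as the arm can. A call with a gripper value outside its range is refused whole. The fingers move at their own pace and stop on an object; FORCE is the grip in N (left out, the last holds). Time passes only in rows, so rows that repeat a pose let the fingers close. It gives the time, the measured TCP pose, the force and the opening at its end, in the units of the state.
- get_state(): the state, without advancing time (a new reading comes with each control period).
- grab_frame(name): name is "side" or "top"; returns a dict with "pixels" (400x640x3 uint8, red, green, blue), "vfov" (degrees; the focal length in pixels is half the picture's height over the tangent of half this angle, whatever the lens; pixels are square), "cx", "cy" (the principal point, pixels), "k1" (the pictures are not rectified: a ray, as slopes to the right and down, at radius r is drawn at 1 + k1 r^2 times it, then the intrinsics apply), "extrinsics" (4x4, takes a point from world to camera coordinates). Camera axes: x right, y up, looking along -z (the intrinsics and any distortion apply to the point x, -y, -z); pixel columns grow to the right and rows downward; lengths in m; the calibration is good to about 2 mm. A picture is of the moment at which its call begins. There is no depth.
- job_done(): hands the job in, once; it reports no verdict.
The state is a dict: "t": time; "q": joint angles; "qd": joint speeds; "joint_efforts": joint torques, N m; "eef_pos": TCP position; "ee_rot": TCP orientation; "force": force on the tool from outside, world axes, zero at the start; "moment": the same for the moment, N m; "width": finger opening in m.
Only numpy, scipy, OpenCV 4.12 (cv2) and the standard library are available. Lean on these libraries where they do the work, as an engineer would, in place of code of your own. Each camera call takes 0.05 s, during which the arm holds its last target.

TASK

On the clinic counter stands a clear shaker canister hung in a white tilting stand, with two steel mixing balls inside. With the canister upright, turn its perforated steel cap until the largest opening is on the pouring side, over the steel dish, then tip the canister over with its side lever so that both balls end up lying in the dish. The canister may stay tipped.

Things in the scene. Friction and masses are not known exactly. Their poses are not given: they have to be found in the camera images.
- stand: White fixed stand; between its two posts hangs a clear canister, 100 mm across. Origin on the counter right below the canister's axis, z up. The canister tips about an axis along the stand's x, 130 mm above the counter, towards the stand's -y: the pouring side, marked by a grey block on the canister's wall; the dish stands there. Lever on the -x side.
- cap_grip (a point): Point in the grip bar on top of the cap, on the cap's axis, 200 mm above the counter while upright. Grey bar 40 mm long (this point's x axis), 10 mm thick (y), 28 mm tall, its top 5 mm above this point; it stands on the cap, a steel disc 104 mm across whose top is 23 mm below this point. The arch-shaped opening lies towards this point's -y.
- cap (a joint): Cap angle on the canister, rad, anticlockwise from above. Three openings 120 degrees apart: an arch 42 mm wide (middle 28 mm off the axis), a 12 mm hole, a group of 5 mm holes. At 0 the arch faces the pouring side, the bar lies along the stand's x. Starts positive: turn clockwise. Slight friction 0.05 N m, no stop or click at 0 (range +-1.6), stays put; balls pass within 0.3 of 0.
- crossbar (a point): Middle of the free part of the lever's round grey crossbar, 10 mm thick, parallel to the stand's x axis; free to grip 20 mm to either side. In the stand's frame, mm: x = -106, y = -75 sin(tip - 0.44), z = 130 + 75 cos(tip - 0.44) with the joint angle tip. It leans back (+y) at the start. The bar turns with the canister, so let it turn between the fingers.
- tip (a joint): Tipping angle of the canister, rad: 0 upright (a stop, as at the start), growing as it tips to the pouring side, far stop at 2.0. Stays where it is left; friction 0.2 N m, about 3 N at the crossbar. The balls roll out by about 1.9.
- dish: Open round steel dish, 124 mm across the rim, 38 mm tall, loose on the counter just on the stand's -y side below the tipped canister's mouth. Origin at the centre of its underside. It already stands where the balls will fall; no need to move it.
- ball_a: Steel mixing ball, 16 mm across, starts inside the canister. Origin at its centre.
- ball_b: A second such ball, 16 mm across, starts inside the canister. Origin at its centre.
Mind the look-alikes: they are no part of the job. What is shaped like the dish but purple is not meant.

How it is judged:
On the way:
1. the cap is turned so that its largest opening faces the pouring side (within 0.3 rad), with the canister still upright (tipped by less than 0.3 rad) (value of joint cap between -0.3 and 0.3 rad and value of joint tip below 0.3 rad), for 0.2 s.
At the end, for the whole second after the job is handed in: Both balls lie in the dish (centres within 60 mm of its axis and no higher than 40 mm above its underside), at rest, with the dish standing level (within 0.15 rad). The canister may be left tipped or put upright, the cap anywhere (horizontal distance between each of ball_a, ball_b and dish below 0.06 m and z of ball_a in the frame of dish between 0 and 0.04 m and linear speed of each of ball_a, ball_b below 0.05 m/s and z of ball_b in the frame of dish between 0 and 0.04 m and angle between dish's own z axis and vertical below 0.15 rad); the robot touches nothing.
It also fails if it takes over 54 s, if anything falls off the work surface, if the arm or the gripper's body presses on something with over 40 N, if the wrist force passes 120 N, or if a joint passes its speed limit or range.

## Working session

There is one attempt and no reset: what is moved stays moved. The work goes in short steps, Python scripts to look and compute and a shell command to move; the robot and the scene stay as the last step left them, time stands still between calls to the robot, and variables do not carry over. Pictures are saved under pics/ and viewed, and the job is handed in when it is done.

```bash
mkdir -p pics
cat > h.py <<'E'
import numpy as np,cv2
from station import *
def shot(n,f):
    g=grab_frame(n); cv2.imwrite('pics/'+f+'.png',g['pixels'][:,:,::-1]); 
    return g
def K(g):
    f=200/np.tan(np.radians(g['vfov'])/2)
    return f
def proj(g,P):
    P=np.atleast_2d(P); E=np.array(g['extrinsics']); c=P@E[:3,:3].T+E[:3,3]
    s=np.stack([c[:,0]/-c[:,2],-c[:,1]/-c[:,2]],1); r2=(s**2).sum(1,keepdims=True)
    s=s*(1+g['k1']*r2); return s*K(g)+[g['cx'],g['cy']]
def ray(g,uv):
    d=(np.array(uv,float)-[g['cx'],g['cy']])/K(g); s=d.copy()
    for _ in range(30): s=d/(1+g['k1']*(s**2).sum())
    E=np.array(g['extrinsics']); R=E[:3,:3]; o=-R.T@E[:3,3]
    v=R.T@np.array([s[0],-s[1],-1]); return o,v/np.linalg.norm(v)
def onz(g,uv,z):
    o,v=ray(g,uv); return o+v*(z-o[2])/v[2]
def tri(g1,a,g2,b):
    o1,v1=ray(g1,a);o2,v2=ray(g2,b)
    t=np.linalg.lstsq(np.stack([v1,-v2],1),o2-o1,rcond=None)[0]
    p,q=o1+t[0]*v1,o2+t[1]*v2; return (p+q)/2,np.linalg.norm(p-q)
E
python3 - <<'E'
from h import *
import pickle
for n in('side','top'):
    g=shot(n,n+'0'); pickle.dump(g,open(n+'0.pkl','wb'))
    E=np.array(g['extrinsics']);print(n,g['vfov'],g['cx'],g['cy'],g['k1'],-E[:3,:3].T@E[:3,3],-E[2,:3])
s=get_state();print(s,tcp_to_grasp)
E
```

```text
side 48.97002904040666 321.3917121215175 200.41222789894778 -0.05145099031778785 [0.38494206 0.6383109  0.57811208] [ 0.17788703 -0.80147174 -0.57096345]
top 52.083224463499825 313.23628688136716 200.61161151710377 0.03184013786565024 [0.44919139 0.01397463 0.82433976] [ 0.08022579  0.01828073 -0.99660907]
{'t': 0.1, 'q': array([-8.98905487e-01,  3.59341960e-01,  1.11220652e-02, -3.51471289e-04,
       -1.22403858e+00, -2.88095695e-01]), 'qd': array([-5.88208683e-04, -4.78405975e-04, -6.38363504e-05,  1.08857968e-03,
        6.77678868e-04, -1.39127840e-03]), 'joint_efforts': array([ 3.44274449e-04, -5.84161234e+01,  2.93752027e+01,  7.01552510e+00,
        1.02232632e-02, -5.21449192e-05]), 'eef_pos': array([ 0.25255177, -0.62545285,  0.19557901]), 'ee_rot': array([0.06587684, 1.5692973 , 2.02034862]), 'force': array([-0.23955865,  0.54323332,  0.09617196]), 'moment': array([-0.04083836,  0.04836333,  0.06300959]), 'width': 0.08780398757196212} 0.0188
```

View pics/side0.png

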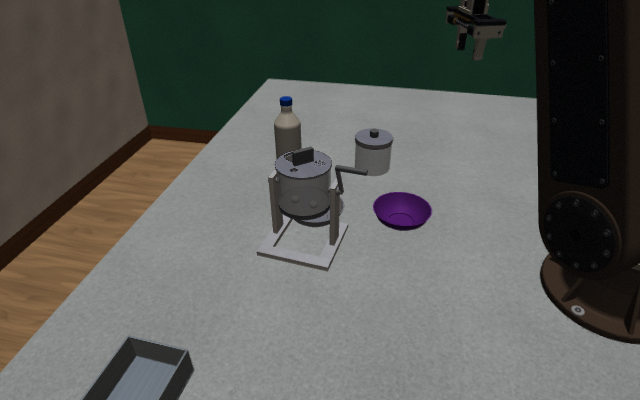

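View pics/top0.png

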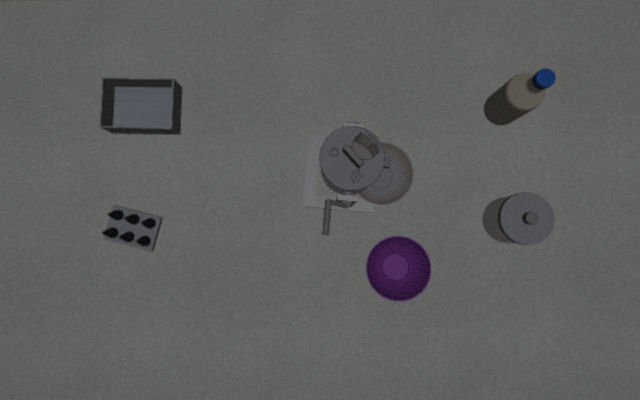

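Run:
```python
from h import *
import pickle
for n,(x,y,w,h) in {'top':(290,110,140,140),'side':(250,130,130,140)}.items():
    g=pickle.load(open(n+'0.pkl','rb'))
    im=g['pixels'][y:y+h,x:x+w,::-1].astype(float)*(1.8 if n=='top' else 1.3)
    im=np.clip(im,0,255).astype(np.uint8)
    cv2.imwrite(f'pics/{n}0z.png',cv2.resize(im,None,fx=4,fy=4,interpolation=cv2.INTER_CUBIC))
```

```text
(no output)
```

View pics/top0z.png

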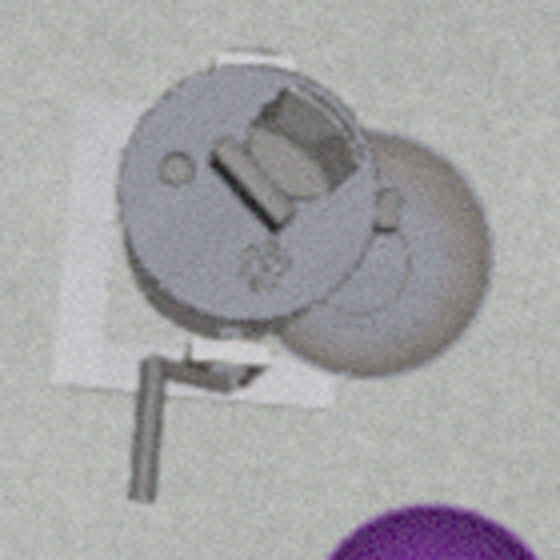

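View pics/side0z.png

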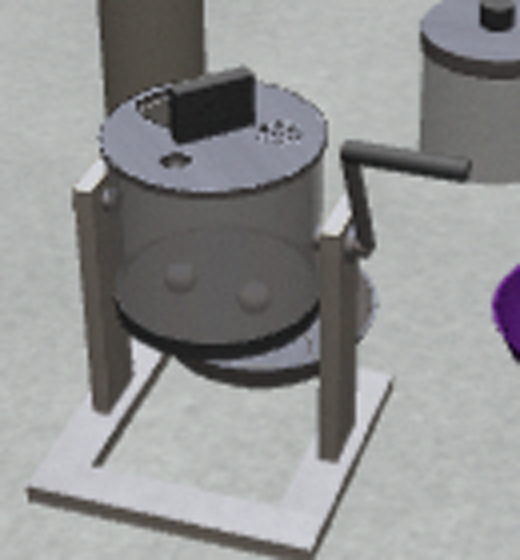

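Run:
```python
from h import *
import pickle
g=pickle.load(open('top0.pkl','rb'));s=pickle.load(open('side0.pkl','rb'))
T=lambda x,y:((x-1.5)/4+290,(y-1.5)/4+110)
S=lambda x,y:((x-1.5)/4+250,(y-1.5)/4+130)
# cap disc edge points in top (avoid right-bottom side wall)
pts=np.array([onz(g,T(*p),.177)[:2] for p in [(250,64),(375,190),(120,185),(150,110),(345,105),(190,305),(310,300),(350,265)]])
A=np.c_[2*pts,np.ones(len(pts))];c=np.linalg.lstsq(A,(pts**2).sum(1),rcond=None)[0]
print('cap c',c[:2],'r',np.sqrt(c[2]+c[0]**2+c[1]**2))
b=np.array([onz(g,T(*p),.205) for p in [(211,160),(231,138),(293,207),(276,230)]])
print('bar',b.mean(0),[np.linalg.norm(b[i]-b[i-1]) for i in range(4)]); d=b[2]-b[1]+b[3]-b[0];print('bar dir deg',np.degrees(np.arctan2(d[1],d[0])))
e=[onz(g,T(*p),.198) for p in [(153,360),(143,500)]];print('crossbar',e,np.linalg.norm(e[0]-e[1]))
e1,e2=tri(g,T(153,360),s,S(350,152)),tri(g,T(143,497),s,S(462,170));print(e1,e2)
d=e[0]-e[1];print('stand x dir',np.degrees(np.arctan2(d[1],d[0])))
w=[onz(g,T(*p),.008) for p in[(80,102),(52,384),(332,408)]]; print('base',w); d=w[0]-w[1];print(np.degrees(np.arctan2(d[1],d[0])));d=w[2]-w[1];print(np.degrees(np.arctan2(d[1],d[0]))+90)
dd=[onz(g,T(*p),.038)for p in[(492,255),(370,378),(400,132)]];print('dish',dd)
print('barside tri',tri(g,T(293,207),s,S(170,90)),tri(g,T(231,138),s,S(251,70)))
```

```text
cap c [ 0.56991787 -0.0365012 ] r 0.051002625839316
bar [ 0.56690536 -0.03636984  0.205     ] [np.float64(0.036605241650458385), np.float64(0.011453823477329683), np.float64(0.03558746648672631), np.float64(0.0109834056964825)]
bar dir deg -139.35887968159074
crossbar [array([0.50068206, 0.00297119, 0.198     ]), array([0.44724755, 0.0079171 , 0.198     ])] 0.05366292089712542
(array([0.49942739, 0.00278959, 0.19724745]), np.float64(0.0026462197383482658)) (array([0.44893923, 0.00794419, 0.19731223]), np.float64(0.0011139975806598733))
stand x dir -5.28824445031691
base [array([0.64812439, 0.03382499, 0.008     ]), array([0.50527011, 0.05035832, 0.008     ]), array([ 0.4905701 , -0.08882144,  0.008     ])]
-6.601789657601489
-6.029161594211445
dish [array([ 0.56126355, -0.16386827,  0.038     ]), array([ 0.50309817, -0.10362134,  0.038     ]), array([ 0.62232484, -0.12179714,  0.038     ])]
barside tri (array([ 0.57615769, -0.05021321,  0.18819444]), np.float64(0.03153619810862605)) (array([ 0.56531864, -0.02962386,  0.21657119]), np.float64(0.03333149602251296))
```

```bash
cat >> h.py <<'E'
from scipy.spatial.transform import Rotation as R
def plan(P,jaw,s=None,x=(0,0,-1)):
    """tool shift/rotvec from present measured pose to TCP P, tool x=x, tool z along jaw"""
    s=s or get_state(); R0=R.from_euler('xyz',s['ee_rot'])
    x=np.array(x,float);x/=np.linalg.norm(x); z=np.array(jaw,float); z-=x*(z@x); z/=np.linalg.norm(z); y=np.cross(z,x)
    R1=R.from_matrix(np.stack([x,y,z],1))
    return R0.inv().apply(np.array(P)-s['eef_pos']),(R0.inv()*R1).as_rotvec()
E
python3 - <<'E'
from h import *
s=get_state();print(R.from_euler('xyz',s['ee_rot']).as_matrix().round(3))
for a in (130.6,-49.4):
    j=[np.cos(np.radians(a)),np.sin(np.radians(a)),0]
    for P in [(.569,-.0365,.30),(.569,-.0365,.184)]: print(a,*[v.round(4) for v in plan(P,j)])
E
```

```text
[[-0.001 -0.927 -0.374]
 [ 0.001 -0.374  0.927]
 [-1.     0.     0.001]]
130.6 [-0.1038 -0.5139  0.4278] [-3.249e-01  1.500e-03  1.000e-04]
130.6 [ 0.0122 -0.5139  0.4277] [-3.249e-01  1.500e-03  1.000e-04]
-49.4 [-0.1038 -0.5139  0.4278] [ 2.8167e+00  2.0000e-04 -2.1000e-03]
-49.4 [ 0.0122 -0.5139  0.4277] [ 2.8167e+00  2.0000e-04 -2.1000e-03]
```

```bash
python3 -m crank '[[-0.06,0,0,0,0,0,0.6],[-0.1038,-0.03,0.03,0,0,0,0.6],[-0.1038,-0.08,0.07,-0.05,0,0,0.6],[-0.1038,-0.125,0.105,-0.1,0,0,0.6],[-0.1038,-0.17,0.14,-0.15,0,0,0.6],[-0.1038,-0.215,0.18,-0.2,0,0,0.6],[-0.1038,-0.26,0.215,-0.25,0,0,0.6],[-0.1038,-0.305,0.255,-0.3,0,0,0.6],[-0.1038,-0.35,0.29,-0.325,0,0,0.6],[-0.1038,-0.395,0.33,-0.325,0,0,0.6]]' 20
python3 - <<'E'
from h import *
j=[np.cos(np.radians(130.6)),np.sin(np.radians(130.6)),0]
print(*[v.round(4) for v in plan((.569,-.0365,.26),j)])
E
```

```text
t: 1.35
eef_pos: [0.4959, -0.1702, 0.3001]
ee_rot: [0.498, 1.571, 2.778]
force: [0.8, 0.0, 0.2]
width: 0.0523
[ 0.0401 -0.1426  0.0538] [ 0.0005  0.0002 -0.0001]
```

```bash
python3 -m crank '[[0,-0.055,0.02,0,0,0,0.6],[0,-0.1,0.04,0,0,0,0.6],[0.02,-0.1426,0.0538,0,0,0,0.6],[0.0401,-0.1426,0.0538,0,0,0,0.6],[0.0401,-0.1426,0.0538,0,0,0,0.6]]'
python3 - <<'E'
from h import *
import pickle
s=get_state();print(s['eef_pos'],s['q'])
for n,(x,y,w,h) in {'top':(270,80,160,150),'side':(230,90,150,150)}.items():
    g=grab_frame(n);pickle.dump(g,open(n+'1.pkl','wb'))
    im=np.clip(g['pixels'][y:y+h,x:x+w,::-1]*1.6,0,255).astype(np.uint8)
    cv2.imwrite(f'pics/{n}1z.png',cv2.resize(im,None,fx=4,fy=4,interpolation=cv2.INTER_CUBIC))
g=pickle.load(open('side1.pkl','rb'))
# overlay predicted bar top corners in initial side
th=np.radians(40.6);u=np.array([np.cos(th),np.sin(th),0]);v=np.array([-u[1],u[0],0])
c=np.array([.569,-.0365,.205])
print((proj(g,[c+a*.02*u+b*.005*v for a in(-1,1) for b in(-1,1)])-[230,90])*4)
E
```

```text
t: 1.98
eef_pos: [0.5676, -0.0379, 0.2582]
ee_rot: [1.017, 1.567, -2.986]
force: [0.1, -0.2, 0.8]
width: 0.0525
[ 0.5675731  -0.0379176   0.25819122] [ 2.76827202e-01  1.52601023e-01 -1.24853058e-01 -5.22683809e-04
 -1.29748399e+00 -1.13784100e+00]
[[323.69802069 220.96765548]
 [333.85738901 230.02137589]
 [243.9333294  241.41475527]
 [253.5406908  250.83711362]]
```

View pics/side1z.png

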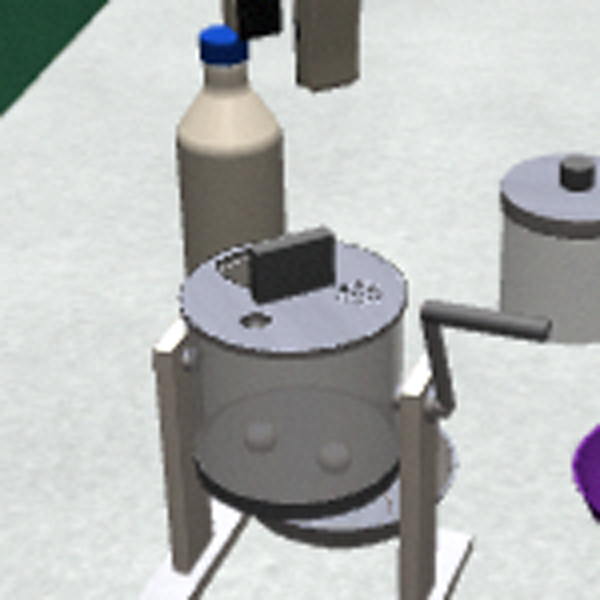

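View pics/top1z.png

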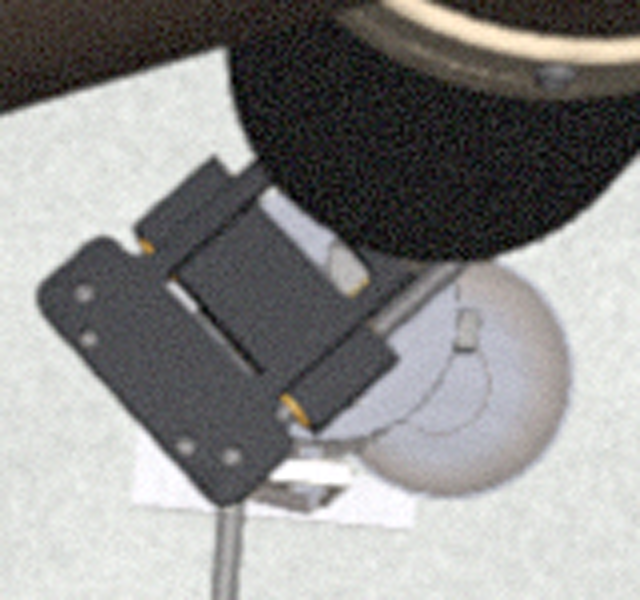

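Run:
```python
from h import *
s=get_state()
print(s['eef_pos'],R.from_euler('xyz',s['ee_rot']).as_matrix().round(3))
g=shot('side','side2');print(proj(g,s['eef_pos']));g=shot('top','top2');print(proj(g,s['eef_pos']))
```

```text
[ 0.56867952 -0.03868146  0.26070385] [[ 0.    -0.759 -0.651]
 [-0.    -0.651  0.759]
 [-1.     0.    -0.   ]]
[[301.76414603 119.74294184]]
[[357.49359256 146.65571751]]
```

View pics/side2.png

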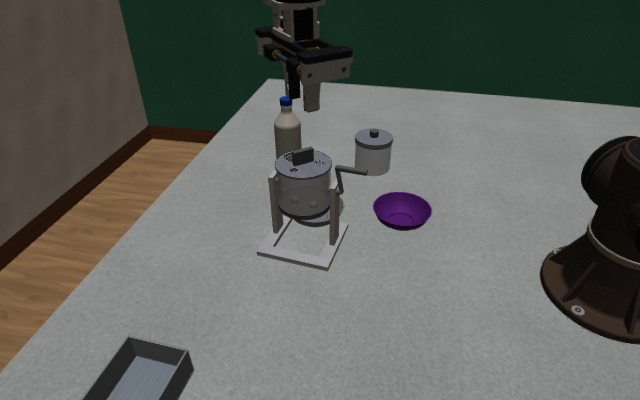

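View pics/top2.png

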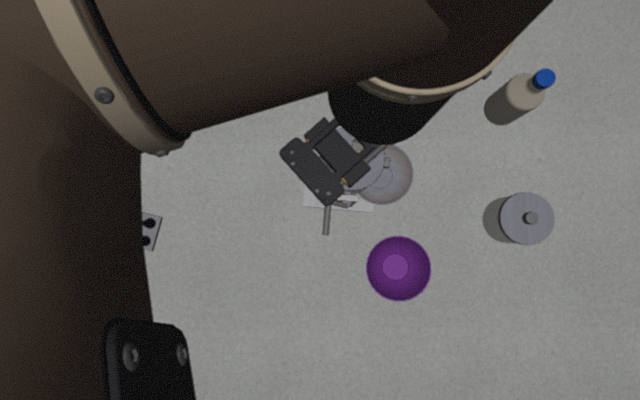

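Run:
```python
from h import *
import pickle
for n in('side','top'):
  g=pickle.load(open(n+'0.pkl','rb')); print(n,proj(g,[(.2525,-.6255,.1956)]))
  s=get_state()
  for k in(-.026,.026):
    z=R.from_euler('xyz',s['ee_rot']).as_matrix()[:,2]; print(proj(g,[s['eef_pos']+k*z, s['eef_pos']+k*z*1.7]))
g=cv2.imread('pics/side2.png');cv2.imwrite('pics/s2z.png',cv2.resize(g[0:180,230:390],None,fx=4,fy=3.3 and 4))
```

```text
side [[465.26307636  64.62479195]]
[[295.11473372 113.97012749]
 [290.75912716 110.371185  ]]
[[308.43111045 124.98011621]
 [313.42343474 129.11046595]]
top [[780.12940722 367.00483508]]
[[371.55354375 134.01027728]
 [381.27446151 125.39293363]]
[[343.71211955 158.68576336]
 [333.93815788 167.34644925]]
```

View pics/s2z.png

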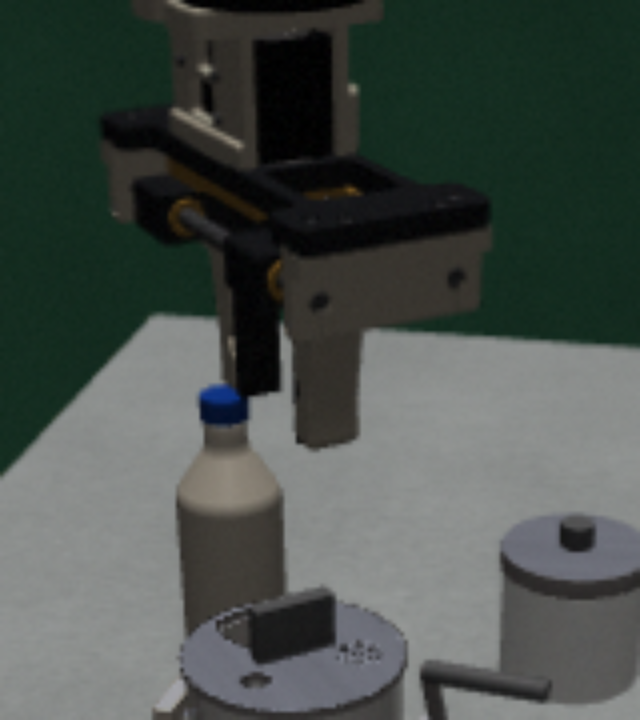

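Run:
```python
from h import *
g=cv2.imread('pics/top2.png');g=np.clip(g[100:230,260:430]*3.0,0,255).astype(np.uint8);cv2.imwrite('pics/t2z.png',cv2.resize(g,None,fx=4.5,fy=4.5,interpolation=cv2.INTER_CUBIC))
```

```text
(no output)
```

View pics/t2z.png

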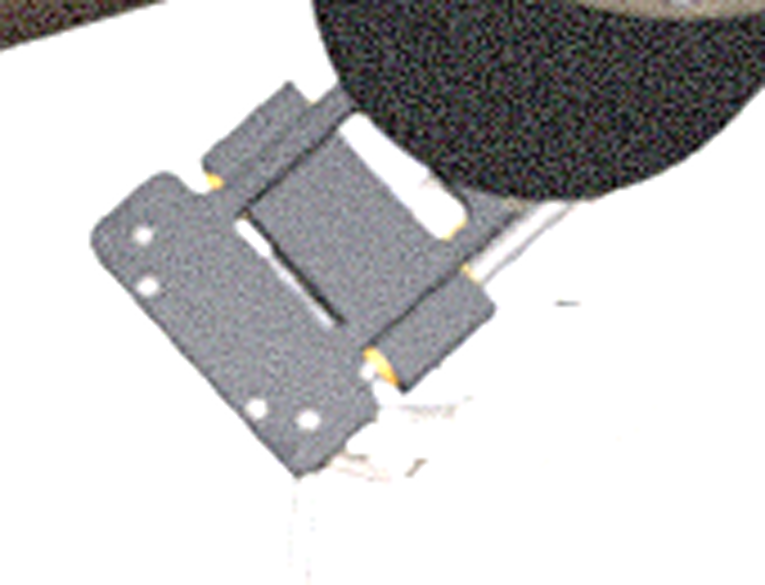

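```bash
python3 -m crank '[[0.015,0,0.0,0,0,0,0.6],[0.03,0,0,0,0,0,0.6],[0.04,0,0,0,0,0,0.6],[0.04,0,0,0,0,0,0.6],[0.04,0,0,0,0,0,0.6]]'
python3 - <<'E'
from h import *
g=shot('side','side3');s=get_state();print(s['eef_pos'],proj(g,s['eef_pos']))
cv2.imwrite('pics/s3z.png',cv2.resize(g['pixels'][60:200,230:380,::-1],None,fx=4,fy=4,interpolation=cv2.INTER_CUBIC))
E
```

```text
t: 2.8
eef_pos: [0.5689, -0.0384, 0.2204]
ee_rot: [-2.862, 1.57, -0.582]
force: [-0.3, 0.1, 0.3]
width: 0.0529
[ 0.56901547 -0.03829005  0.22059375] [[302.24621171 140.66719481]]
```

View pics/s3z.png

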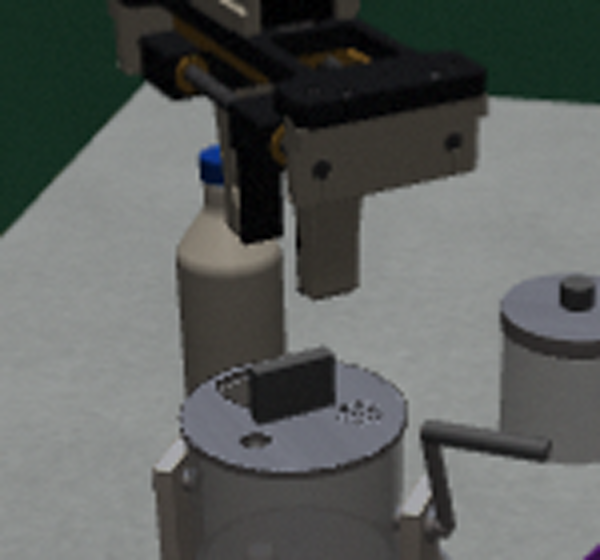

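Run:
```python
from h import *
import pickle
g=pickle.load(open('top1.pkl','rb'));s=pickle.load(open('side1.pkl','rb'))
for a,b in [((326.7,205.1),(352.3,50)),((281.5,153),(299,54.5)),]:
    print(tri(g,a,s,b))
r=R.from_euler('xyz',get_state()['ee_rot']).as_matrix(); print(r.round(2)); c=np.array([.5687,-.0387,.2607])
for p in [tri(g,(326.7,205.1),s,(352.3,50))[0],tri(g,(281.5,153),s,(299,54.5))[0]]: print((r.T@(p-c)).round(3))
```

```text
(array([0.478113  , 0.00777578, 0.39789051]), np.float64(0.0008606870558451593))
(array([0.53898884, 0.0551988 , 0.40066029]), np.float64(0.00983066423039513))
[[ 0.   -0.76 -0.65]
 [-0.   -0.65  0.76]
 [-1.   -0.   -0.  ]]
[-0.137  0.038  0.094]
[-0.14  -0.039  0.091]
```

Run:
```python
from h import *
import pickle
s=pickle.load(open('side1.pkl','rb'))
r=R.from_euler('xyz',get_state()['ee_rot']).as_matrix(); c=np.array([.5687,-.0387,.2607])
# z2 picture coords (x4, offset 230,0)
for nm,uv,k in [('near tip outer L',(312,447),.0475),('near tip outer R',(358,437),.0475),('near tip inner L',(296,438),.0265),('blk bottom L',(295,335),.09),('blk bottom R',(480,303),.09),('far tip L',(238,393),-.0265),('far tip R',(280,390),-.0265)]:
    o,v=ray(s,(uv[0]/4+230,uv[1]/4)); n=r[:,2]; t=((c-o)@n+k)/(v@n); print(nm,(r.T@(o+t*v-c)).round(4))
```

```text
near tip outer L [-0.0351 -0.0111  0.0475]
near tip outer R [-0.035   0.0096  0.0475]
near tip inner L [-0.0304 -0.0079  0.0265]
blk bottom L [-0.0993 -0.0378  0.09  ]
blk bottom R [-0.098  0.039  0.09 ]
far tip L [-0.0317 -0.0094 -0.0265]
far tip R [-0.0292  0.0107 -0.0265]
```

```bash
python3 -m crank '[[0.012,0,0.0,0,0,0,0.6],[0.022,0,0,0,0,0,0.6],[0.03,0,0,0,0,0,0.6],[0.038,0,0,0,0,0,0.6],[0.045,0,0,0,0,0,0.6],[0.045,0,0,0,0,0,0.6]]'
python3 - <<'E'
from h import *
g=shot('side','side4');s=get_state();print(s['eef_pos'],s['force'],proj(g,s['eef_pos']))
cv2.imwrite('pics/s4z.png',cv2.resize(g['pixels'][80:220,230:380,::-1],None,fx=4,fy=4,interpolation=cv2.INTER_CUBIC))
E
```

```text
t: 3.6
eef_pos: [0.5683, -0.0384, 0.1745]
ee_rot: [1.069, 1.57, -2.935]
force: [-0.1, 0.8, -0.2]
width: 0.0525
[ 0.56861788 -0.03837585  0.1750028 ] [-0.40839752 -0.39781646  0.2284787 ] [[303.25009921 162.96778767]]
```

View pics/s4z.png

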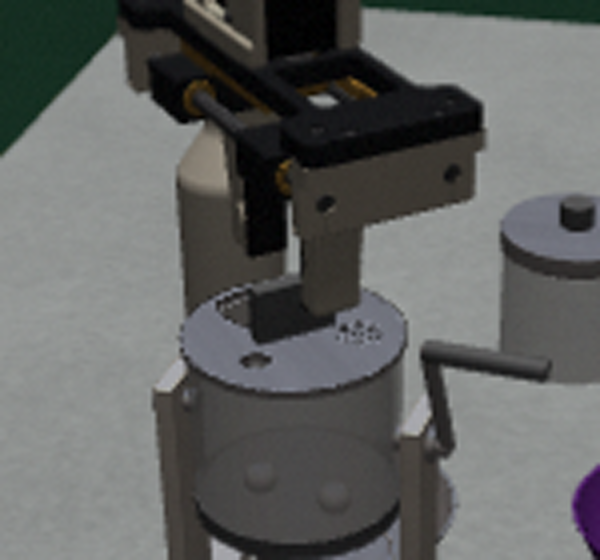

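```bash
python3 -m crank '[[0.008,0,0.001,0,0,0,0.6],[0.014,0,0.001,0,0,0,0.6],[0.018,0,0.001,0,0,0,0.6],[0.020,0,0.001,0,0,0,0.6],[0.020,0,0.001,0,0,0,0.6]]'
python3 - <<'E'
from h import *
g=shot('side','side5');s=get_state();print(s['eef_pos'],s['force'],proj(g,s['eef_pos']))
cv2.imwrite('pics/s5z.png',cv2.resize(g['pixels'][80:220,230:380,::-1],None,fx=4,fy=4,interpolation=cv2.INTER_CUBIC))
E
```

```text
t: 4.28
eef_pos: [0.568, -0.0376, 0.1551]
ee_rot: [1.409, 1.571, -2.595]
force: [0.4, 0.1, -0.1]
width: 0.0524
[ 0.56805618 -0.03757134  0.15521033] [0.51400778 0.50424331 0.40786065] [[303.76012882 172.46815625]]
```

View pics/s5z.png

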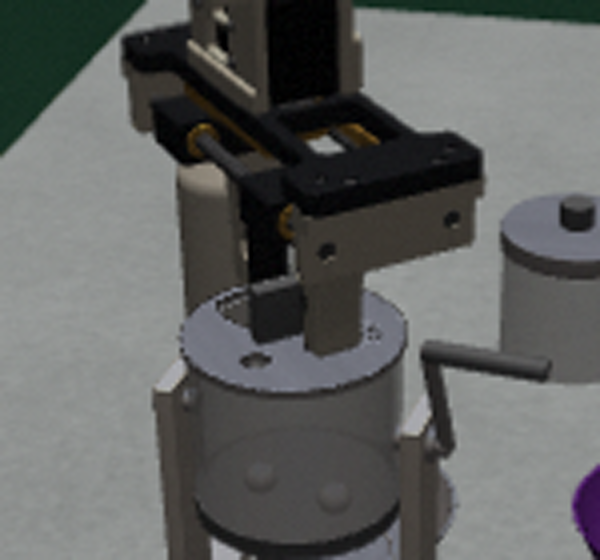

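```bash
python3 -m crank '[[0,0,0,0,0,0,0.35],[0,0,0,0,0,0,0.15],[0,0,0,0,0,0,0],[0,0,0,0,0,0,0],[0,0,0,0,0,0,0],[0,0,0,0,0,0,0]]' 12
python3 - <<'E'
from h import *
import numpy as np
s=get_state();print(s['eef_pos'],s['force'],s['moment'],s['width'],s['q'])
a=-6.0+90
j=[np.cos(np.radians(a)),np.sin(np.radians(a)),0]; print(plan((.569,-.0365,.155),j))
E
```

```text
t: 5.08
eef_pos: [0.5682, -0.0377, 0.1552]
ee_rot: [-2.987, 1.57, -0.707]
force: [1.0, -0.5, -0.5]
width: 0.0101
[ 0.56816073 -0.03768143  0.15519892] [ 0.9607726  -0.51202797 -0.47160246] [-0.44255763 -0.28571393 -0.01482672] 0.010100516587951405 [ 2.77526027e-01  2.17051412e-01 -2.84746558e-01  2.86981935e-04
 -1.06883139e+00 -1.13967483e+00]
(array([ 0.00019888, -0.00140613,  0.00035066]), array([ 8.13505335e-01, -2.62782263e-04,  1.65290791e-04]))
```

```bash
python3 -m crank '[[0,0,0,0.1,0,0,0],[0,0,0,0.22,0,0,0],[0,0,0,0.34,0,0,0],[0,0,0,0.46,0,0,0],[0,0,0,0.58,0,0,0],[0,0,0,0.7,0,0,0],[0,0,0,0.78,0,0,0],[0,0,0,0.81,0,0,0],[0,0,0,0.81,0,0,0],[0,0,0,0.81,0,0,0]]'
python3 -m crank '[[0,0,0,0,0,0,0.2],[0,0,0,0,0,0,0.4],[0,0,0,0,0,0,0.5],[-0.03,0,0,0,0,0,0.5],[-0.08,0,0,0,0,0,0.5],[-0.13,0,0,0,0,0,0.5],[-0.13,0,0,0,0,0,0.5]]'
python3 - <<'E'
from h import *
import pickle
s=get_state();print(s['eef_pos'],s['q'],s['force'])
for n,(x,y,w,h) in {'top':(270,80,160,150),'side':(230,90,150,150)}.items():
    g=grab_frame(n);pickle.dump(g,open(n+'6.pkl','wb'))
    im=np.clip(g['pixels'][y:y+h,x:x+w,::-1]*1.6,0,255).astype(np.uint8)
    cv2.imwrite(f'pics/{n}6z.png',cv2.resize(im,None,fx=4,fy=4,interpolation=cv2.INTER_CUBIC))
E
```

```text
t: 6.32
eef_pos: [0.5677, -0.0365, 0.1552]
ee_rot: [0.232, 1.569, 1.702]
force: [-2.5, 5.1, 1.4]
width: 0.0098
t: 7.2
eef_pos: [0.5701, -0.0377, 0.2898]
ee_rot: [-1.368, 1.563, 0.101]
force: [0.1, 0.6, -0.5]
width: 0.0436
[ 0.57013123 -0.03766747  0.28981695] [ 2.77404691e-01  1.35873217e-01 -7.53036953e-02  1.41574234e-03
 -1.35184989e+00 -1.94961834e+00] [ 0.10519446  0.6252345  -0.47875371]
```

View pics/side6z.png

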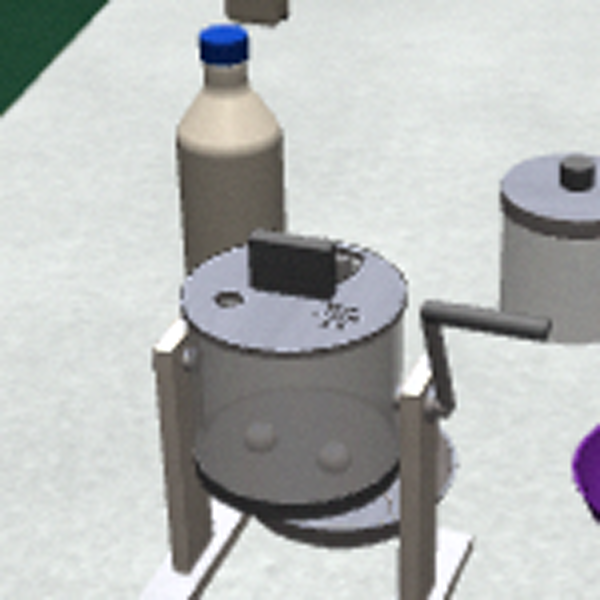

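View pics/top6z.png

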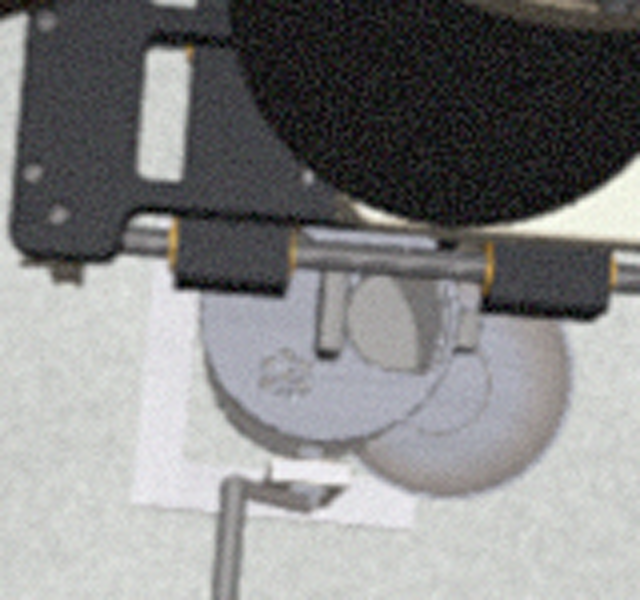

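Run:
```python
from h import *
a=np.radians(-6.0);ux=np.array([np.cos(a),np.sin(a),0]);uy=np.array([-ux[1],ux[0],0]);O=np.array([.569,-.0368,0])
def bar(t,x=-.106): return O+x*ux-.075*np.sin(t-.44)*uy+np.array([0,0,.13+.075*np.cos(t-.44)])
b=bar(0);print(b)
P=b+[0,0,-.019-.031]
print(plan(P+[0,0,.06],uy),plan(P,uy))
import pickle
for n in('top','side'):
    g=pickle.load(open(n+'6.pkl','rb')); print(n,proj(g,[b-.02*ux,b,b+.02*ux]))
R0=R.from_euler('xyz',get_state()['ee_rot']);print(R0.as_matrix().round(3))
x=np.array([0,0,-1.]);y=np.cross(uy,x)
M=np.stack([x,y,uy])
for t in np.arange(0,2.01,.1): print(round(t,2),(M@(bar(t)-b)).round(4))
```

```text
[0.46691989 0.00605048 0.19785637]
(array([0.07744639, 0.10502482, 0.03302552]), array([0.00333167, 0.00071606, 0.00078896])) (array([0.13744636, 0.10507223, 0.03298264]), array([0.00333167, 0.00071606, 0.00078896]))
top [[325.23012066 234.77100219]
 [326.32751857 221.68413524]
 [327.42010017 208.6662179 ]]
side [[366.5958754  172.04158929]
 [354.99564946 170.17682526]
 [343.55158437 168.33974495]]
[[ 0.001 -0.995  0.101]
 [ 0.001  0.101  0.995]
 [-1.    -0.001  0.001]]
0.0 [0. 0. 0.]
0.1 [-0.0029  0.     -0.0069]
0.2 [-0.005  -0.     -0.0141]
0.3 [-0.0064 -0.     -0.0215]
0.4 [-0.0071  0.     -0.0289]
0.5 [-0.007   0.     -0.0364]
0.6 [-0.0062 -0.     -0.0439]
0.7 [-0.0046  0.     -0.0512]
0.8 [-0.0023 -0.     -0.0584]
0.9 [ 0.0007  0.     -0.0652]
1.0 [ 0.0043  0.     -0.0718]
1.1 [ 0.0086 -0.     -0.0779]
1.2 [ 0.0135  0.     -0.0836]
1.3 [ 0.0189  0.     -0.0888]
1.4 [ 0.0248  0.     -0.0934]
1.5 [ 0.0312 -0.     -0.0974]
1.6 [ 0.0379  0.     -0.1007]
1.7 [ 0.0449 -0.     -0.1034]
1.8 [ 0.0522 -0.     -0.1053]
1.9 [ 0.0596 -0.     -0.1065]
2.0 [ 0.067  -0.     -0.1069]
```

```bash
python3 -m crank '[[0,0.05,0.015,0,0,0,0.5],[0.03,0.1,0.03,0.003,0,0,0.5],[0.0774,0.105,0.033,0.003,0,0,0.5],[0.0774,0.105,0.033,0.003,0,0,0.5],[0.1,0.105,0.033,0.003,0,0,0.5],[0.1,0.105,0.033,0.003,0,0,0.5]]'
python3 - <<'E'
from h import *
g=shot('side','side7');s=get_state();print(s['eef_pos'],s['force'])
cv2.imwrite('pics/s7z.png',cv2.resize(g['pixels'][80:230,270:420,::-1],None,fx=4,fy=4,interpolation=cv2.INTER_CUBIC))
E
```

```text
t: 8.05
eef_pos: [0.4669, 0.0054, 0.185]
ee_rot: [2.198, 1.568, -2.619]
force: [0.2, 0.2, 0.8]
width: 0.0436
[0.46756885 0.00554148 0.18584388] [ 0.82215025 -0.0672549   0.21667679]
```

View pics/s7z.png

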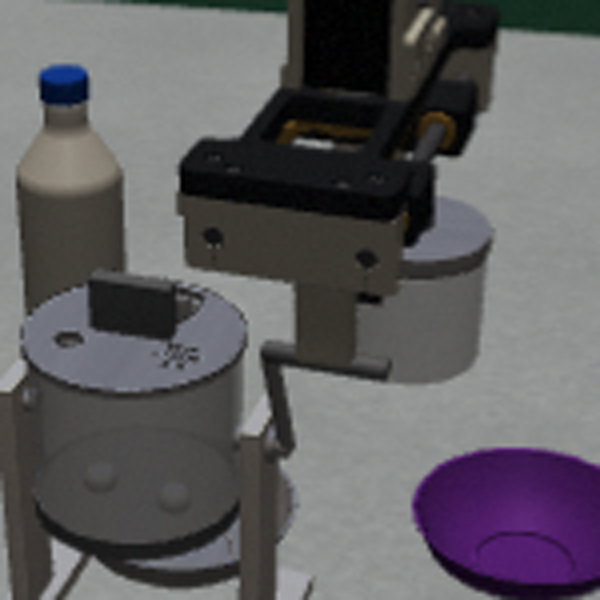

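```bash
python3 -m crank '[[0.012,0,0,0,0,0,0.5],[0.024,0,0,0,0,0,0.5],[0.034,0,0,0,0,0,0.5],[0.037,0,0,0,0,0,0.5],[0.037,0,0,0,0,0,0.5],[0.037,0,0,0,0,0,0.3],[0.037,0,0,0,0,0,0.1],[0.037,0,0,0,0,0,0.0],[0.037,0,0,0,0,0,0],[0.037,0,0,0,0,0,0]]' 12
python3 - <<'E'
from h import *
g=shot('side','side8');s=get_state();print(s['eef_pos'],s['force'],s['width'],R.from_euler('xyz',s['ee_rot']).as_matrix().round(3))
cv2.imwrite('pics/s8z.png',cv2.resize(g['pixels'][80:230,270:420,::-1],None,fx=4,fy=4,interpolation=cv2.INTER_CUBIC))
E
```

```text
t: 9.35
eef_pos: [0.467, 0.0061, 0.1484]
ee_rot: [-0.742, 1.57, 0.725]
force: [-1.1, 0.7, 2.6]
width: 0.0092
[0.46701078 0.00609452 0.14837906] [-0.97778238  2.23023224  2.25838824] 0.009130492563615148 [[ 0.    -0.995  0.104]
 [ 0.     0.104  0.995]
 [-1.    -0.     0.   ]]
```

View pics/s8z.png

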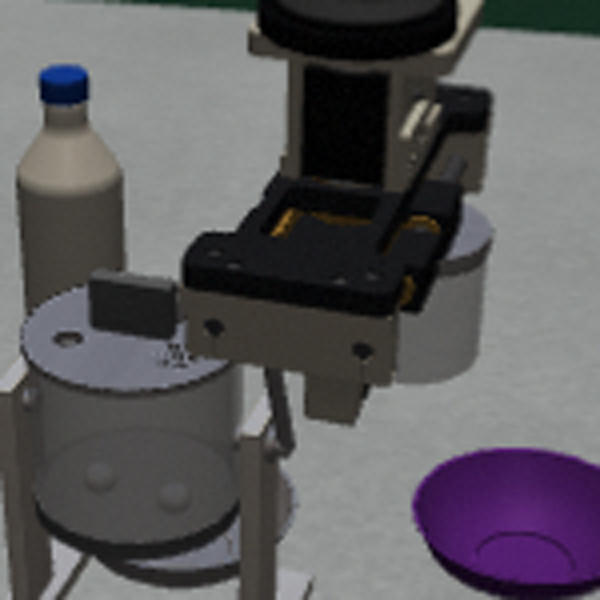

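```bash
python3 -m crank '[[-0.0029,0,-0.0069,0,0,0,0],[-0.005,0,-0.0141,0,0,0,0],[-0.0064,0,-0.0215,0,0,0,0],[-0.0071,0,-0.0289,0,0,0,0],[-0.007,0,-0.0364,0,0,0,0],[-0.0062,0,-0.0439,0,0,0,0],[-0.0046,0,-0.0512,0,0,0,0],[-0.0046,0,-0.0512,0,0,0,0]]'
python3 - <<'E'
from h import *
g=shot('side','side9');s=get_state();print(s['eef_pos'],s['force'],s['width'])
cv2.imwrite('pics/s9z.png',cv2.resize(g['pixels'][80:230,270:420,::-1],None,fx=4,fy=4,interpolation=cv2.INTER_CUBIC))
E
```

```text
t: 10.4
eef_pos: [0.4616, -0.046, 0.1526]
ee_rot: [3.106, 1.57, -1.711]
force: [2.8, -2.0, -0.9]
width: 0.0095
[ 0.46153249 -0.04591689  0.15261123] [ 1.40447554 -2.04465894 -0.63229101] 0.009072061526164332
```

View pics/s9z.png

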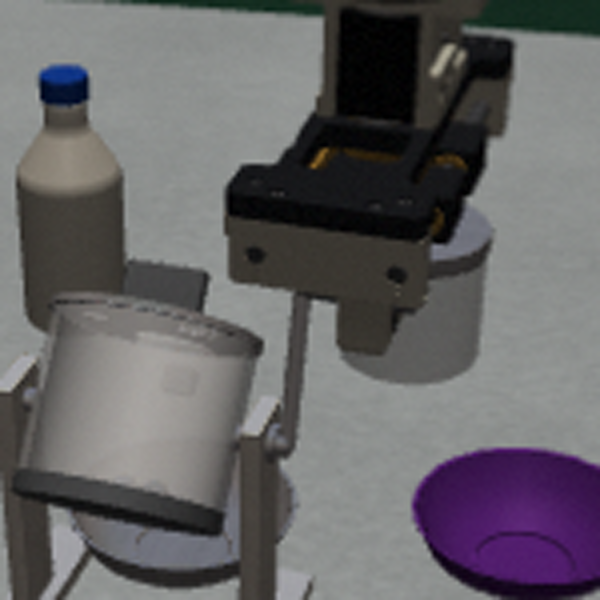

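```bash
python3 -m crank '[[0.0023,0,-0.0072,0,0,0,0],[0.0053,0,-0.014,0,0,0,0],[0.0089,0,-0.0206,0,0,0,0],[0.0132,0,-0.0267,0,0,0,0],[0.0181,0,-0.0324,0,0,0,0],[0.0235,0,-0.0376,0,0,0,0],[0.0294,0,-0.0422,0,0,0,0],[0.0294,0,-0.0422,0,0,0,0]]'
python3 - <<'E'
from h import *
g=shot('side','side10');s=get_state();print(s['eef_pos'],s['force'],s['width'])
cv2.imwrite('pics/s10z.png',cv2.resize(g['pixels'][80:230,270:420,::-1],None,fx=4,fy=4,interpolation=cv2.INTER_CUBIC))
E
```

```text
t: 11.45
eef_pos: [0.4569, -0.0876, 0.1226]
ee_rot: [2.237, 1.57, -2.58]
force: [2.8, 0.9, -2.5]
width: 0.0095
[ 0.4569348  -0.08746242  0.12282988] [ 2.46881215  0.51488755 -2.57794372] 0.009297556538492194
```

View pics/s10z.png

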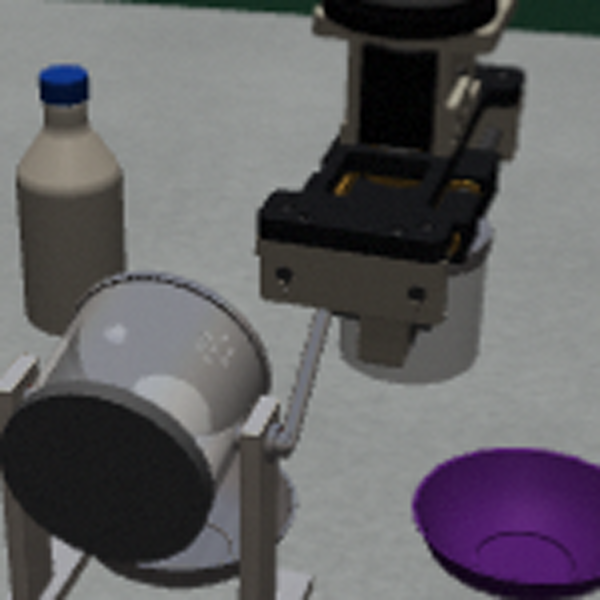

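```bash
python3 -m crank '[[0.0064,0,-0.004,0,0,0,0],[0.0131,0,-0.0073,0,0,0,0],[0.0201,0,-0.01,0,0,0,0],[0.0274,0,-0.0119,0,0,0,0],[0.0348,0,-0.0131,0,0,0,0],[0.04,0,-0.0134,0,0,0,0],[0.04,0,-0.0134,0,0,0,0],[0.04,0,-0.0134,0,0,0,0],[0.04,0,-0.0134,0,0,0,0],[0.04,0,-0.0134,0,0,0,0]]'
python3 - <<'E'
from h import *
s=get_state();print(s['eef_pos'],s['force'],s['width'])
for n,(x,y,w,h) in {'top':(290,100,140,130),'side':(260,90,150,150)}.items():
    g=grab_frame(n)
    im=np.clip(g['pixels'][y:y+h,x:x+w,::-1]*1.6,0,255).astype(np.uint8)
    cv2.imwrite(f'pics/{n}11z.png',cv2.resize(im,None,fx=4,fy=4,interpolation=cv2.INTER_CUBIC))
E
```

```text
t: 12.75
eef_pos: [0.4562, -0.0998, 0.0831]
ee_rot: [-0.687, 1.57, 0.78]
force: [0.1, 8.2, 1.6]
width: 0.0096
[ 0.45619554 -0.09978635  0.08311258] [0.13703482 8.24812488 1.58003124] 0.00957357626698572
```

View pics/side11z.png

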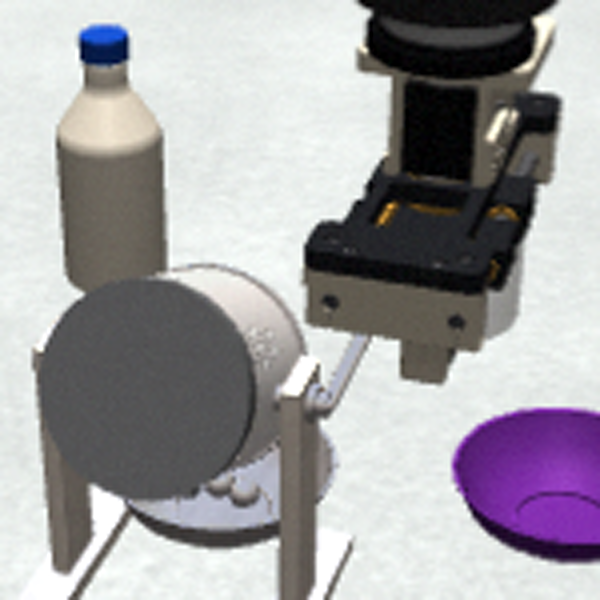

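View pics/top11z.png

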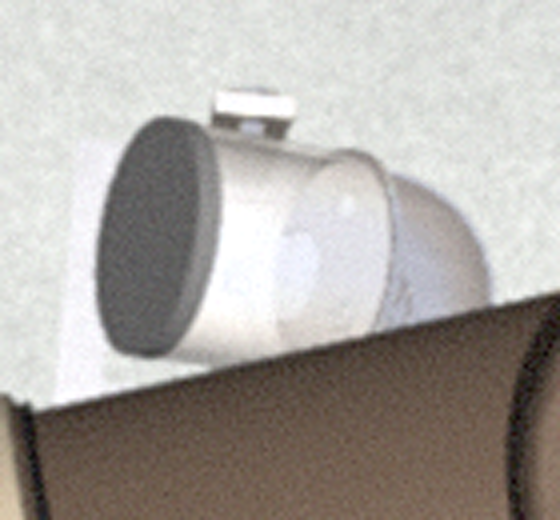

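```bash
python3 -m crank '[[0,0,0,0,0,0,0.2],[0,0,0,0,0,0,0.4],[0,0,0,0,0,0,0.4],[-0.03,0,0,0,0,0,0.4],[-0.08,0,0,0,0,0,0.4],[-0.13,0,0,0,0,0,0.4],[-0.13,0.04,-0.02,0,0,0,0.4],[-0.13,0.04,-0.02,0,0,0,0.4]]'
python3 - <<'E'
from h import *
s=get_state();print(s['eef_pos'],s['force'],s['width'],s['t'])
for n,(x,y,w,h) in {'top':(290,100,140,130),'side':(260,90,150,150)}.items():
    g=grab_frame(n)
    im=np.clip(g['pixels'][y:y+h,x:x+w,::-1]*1.6,0,255).astype(np.uint8)
    cv2.imwrite(f'pics/{n}12z.png',cv2.resize(im,None,fx=4,fy=4,interpolation=cv2.INTER_CUBIC))
    if n=='side':
        for p in [(222,483),(245,494)]: print(onz(g,(p[0]/4+260,p[1]/4+90),.012))
        th=np.linspace(0,2*np.pi,8)
E
```

```text
t: 13.85
eef_pos: [0.4119, -0.1167, 0.2139]
ee_rot: [-0.982, 1.569, 0.484]
force: [-0.4, -1.1, -0.1]
width: 0.0352
[ 0.41193386 -0.11668842  0.21389528] [-0.35408272 -1.12524969 -0.06747227] 0.03515690183208566 13.85
[ 0.56554141 -0.11510245  0.012     ]
[ 0.55110144 -0.1077896   0.012     ]
```

View pics/side12z.png

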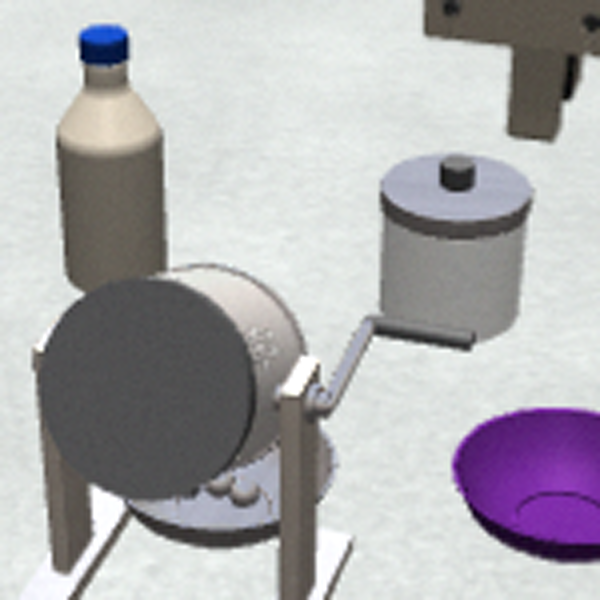

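View pics/top12z.png

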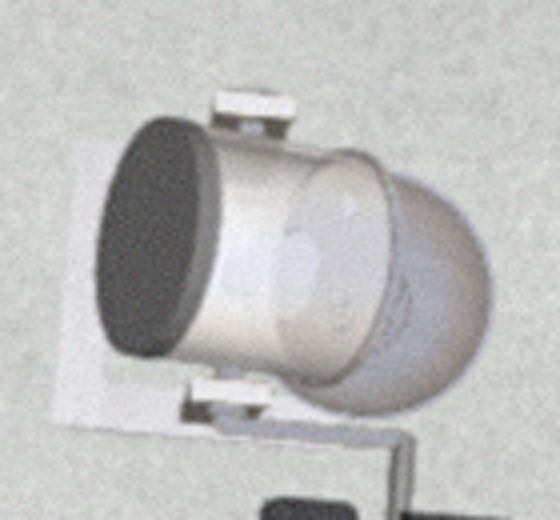

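Run:
```python
from station import *
s=get_state();print(s['t'],abs(s['qd']).max(),s['force']);print(job_done())
```

```text
13.95 0.026774623472968263 [ 0.6823542  -0.37602108 -0.51098313]
the job is handed in; nothing more can be done
None
```

I turned the cap about 0.81 rad clockwise with the canister upright, so the arch faced the pouring side. I then gripped the crossbar and tipped the canister to about 1.97 rad. Both balls rolled out into the steel dish. I released the bar, raised the arm clear and handed the job in at 13.95 s.

**Last checks:**
- **Balls:** The side view shows both balls touching, with centres about 16 mm apart and within about 15 mm of the dish's middle. They sat at the same pixels in two pictures about 1 s apart, so they are at rest. The top view could not confirm this because the tipped canister covers them.
- **Dish and canister:** The dish stands level, and I could see no ball left in the canister.
- **Robot:** The gripper touches nothing. The highest force printed was about 8 N.

**One disagreement:** The reported tool height was about 31 mm lower than the cameras showed. At a reported 0.175 m, below the cap's top, the fingers hung free with no force. I used the camera height for both grasps, and both held.

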